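# Focus the inspection scope on a machine grip

## Robot

A 7-joint arm with a two-finger parallel gripper is mounted at the origin on the work surface. World frame = base frame: x ahead of the robot, y to its left, z up, the work surface at z = 0. Lengths are in m, angles in rad, forces in N, time in s.
With the tool pointing down it reaches from about 0.425 to 0.925 m from the base axis. Payload 6.8 kg.
Tool frame: the origin (TCP) lies midway between the tips of the shut fingers; the grasp point (between the pads) lies 19 mm behind it; z points along the fingers, y is the line along which they close (so a half turn about z gives the same grasp; the last joint's range is limited). The gripper opens to 85 mm and grips with 20 to 120 N. Pads are 22 mm wide; open, the fingers measure 114 mm over their backs; the gripper's body (76 mm by 85 mm) begins 54 mm behind the grasp point. The pads swing forward as they close: fully open they stand 13 mm farther back than shut.
Start: joints at [1.023, 0.477, 0.022, 1.555, -0.011, 1.109, -0.083], TCP at [0.287, -0.611, 0.231] pointing down, gripper open.
Joint ranges: [-2.96, 2.96], [-0.34, 2.1], [-1.41, 1.46], [0.24, 2.44], [-1.37, 4.51], [0.17, 1.92], [-2.96, 2.96]. Speed limits (rad/s): [2.39, 2.39, 3.14, 3.14, 3.14, 3.14, 3.14].

## Interface

Orientations are given as a unit quaternion [w, x, y, z].
In Python, from station import * gives the robot as it stands.
- The arm moves only by the shell command python3 -m creep 'ROWS' [FORCE]. ROWS is JSON, a list of rows, each a list of 7 numbers: the gripper command: -1 is shut, 1 is fully open, values between are in proportion, then the shift along the world's x, y, z in mm, then the turn, a rotation vector about the world's x, y, z in rad. A call has 1 to 5 rows; each row shifts and turns the commanded pose from where the row before left it; what a row does not reach is not made up. A row lasts 1/8 s, in which the tool goes at most 62.5 mm and 10.7 degrees, less where a joint would pass 70% of its speed; a pose out of reach is approached as far as the arm can. A call is refused whole if a number of a shift passes 62.5 or a number of a turn 0.188, either way. A call with a gripper value outside its range is refused whole. The fingers move at their own pace and stop on an object; FORCE is the grip in N (left out, the last holds). Time passes only in rows, so rows that do not move let the fingers close. It gives the time, the measured TCP pose, the force, the opening and the grip force at its end, in the units of the state.
- get_obs(): the state, without advancing time (a new reading comes with each control period).
- read_camera(name): name is "side" or "top"; returns (picture, depth): 384x512x3 uint8, red, green, blue; 384x512 float32, m along the optical axis (not along the pixel's ray), 0 where there is no reading.
- camera_params(name): a dict with "intrinsics" (3x3 intrinsics, pixels), "k1" (the pictures are not rectified: a ray, as slopes to the right and down, at radius r is drawn at 1 + k1 r^2 times it, then the intrinsics apply), "cam_to_world" (4x4, takes a point from camera to world coordinates). Camera axes: x right, y up, looking along -z (the intrinsics and any distortion apply to the point x, -y, -z); pixel columns grow to the right and rows downward; lengths in m; the calibration is good to about 2 mm. A picture is of the moment at which its call begins. camera_params takes no time and is no camera call.
- hand_in(): hands the job in; it is judged then, once.
The state is a dict: "t": time; "q": joint angles; "joint_vel": joint speeds; "joint_torque": joint torques, N m; "eef_pos": TCP position; "tool_rot": TCP orientation; "contact_force": force on the tool from outside, world axes, zero at the start; "torque": the same for the moment, N m; "gripper_width": opening from 0.0 (shut) to 1.0 (fully open); "grasp_force": force on a finger pad.
Only numpy, scipy, OpenCV 4.12 (cv2) and the standard library are available. Lean on these libraries where they do the work, as an engineer would, in place of code of your own. Each camera call takes 0.05 s, during which the arm holds its last target. There are 200 camera calls.

## Task

Lift the red machine grip out of the steel tray and stand it upright in the round nest of the inspection scope, and let go of it. Then take the red-knobbed focus lever and swing it from rest exactly three clicks, never reaching the fourth. The lever springs back if let go, so finish while still holding it at the third click; leave the other grips and everything else on the table undisturbed.

Things in the scene. Friction and masses are not known exactly. Their poses are not given: they have to be found in the camera images.
- grip_red_mid (a point): Centre (half-way up) of the loose red machine grip: an upright metal cylinder 62 mm tall, 28 mm in diameter (26 mm over its lowest 10 mm), about 90 g; z points up its axis. It stands on the tray floor at the start, in any of three places.
- tray: Heavy fixed open steel tray, 270 mm long (its x) by 110 mm wide (its y), walls 28 mm high and 4 mm thick, floor 4 mm thick. Origin: centre of its underside, on the table. Three grips stand in a row along its x axis, 80 mm apart.
- scope: Inspection scope bolted to the table: white base plate 170 x 300 mm, 15 mm thick; sample nest at its +y end; black lens barrel along y (top 93 mm above the table; slides up to 43 mm towards the nest as the lever swings, never reaching the grip); lever on its -x (robot's) side. Origin on the table. The lever's upright pivot is at x = -55, y = -60 mm in this frame.
- seat (a point): Centre of the floor of the sample nest on the scope, 40 mm above the table: a round cup with a bore 34 mm across, rim 8 mm above this point, 47 mm outside diameter, open above. The lens faces it from the scope's -y side, 72 mm away at rest; leave the fingers' room along the scope's x.
- knob (a point): On the axis of the lever's upright red knob, 84 mm above the table: a cylinder 18 mm across, red from 58 to 102 mm above the table, 110 mm from the pivot, turning freely on a flat steel arm (52 to 60 mm above the table). Can be pinched from above. It has a return spring of about 6 N, which takes the lever back to 0 when let go.
- lever (a joint): Focus lever angle in rad: 0 at rest, grows clockwise seen from above (knob starts towards the scope's +y and a little -x), stop at 1.08. At 0 the arm points 3.742 rad counter-clockwise from the scope's x. It clicks over tooth crests at 0.11, 0.33, 0.55, 0.77 (24 mm apart at the knob): the push rises to 7 or 8 N before a crest, drops to 3 N just past it, is 6 N mid-notch (third: 0.66).
- grip_black_mid (a point): A bystander to leave where it stands: dark steel grip of the same size in the tray; point at its centre.
- grip_brass_mid (a point): A bystander to leave where it stands: brass grip of the same size in the tray; point at its centre.
- paper_cup_mid (a point): A bystander to leave where it stands: empty white paper cup, 85 mm tall, 76 mm across; point at mid-height on its axis.
- pigment_a_mid (a point): A bystander to leave where it stands: red pigment bottle, 85 mm tall, 36 mm across; point at mid-height.
- pigment_b_mid (a point): A bystander to leave where it stands: brown pigment bottle, 85 mm tall, 36 mm across; point at mid-height.
- glass_dish_mid (a point): A bystander to leave where it stands: low glass dish, 100 mm across, 28 mm tall; point at mid-height on its axis.
Mind the look-alikes: they are no part of the job. What is shaped like the part that bears grip_red_mid but blue is not meant.

How it is judged:
By the outcome, as a careful person would: the job done as asked, in the order asked, and still so for the second after the job is handed in, while the arm keeps its last pose, push and grip.
It also fails if it takes over 62 s, if anything falls off the work surface, if the arm or the gripper's body presses on something with over 40 N, if the wrist force passes 120 N, or if a joint passes its speed limit or range.

## Working session

There is one attempt and no reset: what is moved stays moved. The work goes in short steps, Python scripts to look and compute and a shell command to move; the robot and the scene stay as the last step left them, time stands still between calls to the robot, and variables do not carry over. Pictures are saved under pics/ and viewed, at most 10 in all, crops included, and the job is handed in when it is done.

```bash
mkdir -p pics; cat > h.py <<'E'
from station import *
import numpy as np, cv2
def snap(n,f=None):
    p,d=read_camera(n)
    np.savez(f'/tmp/{n}.npz',p=p,d=d)
    if f: cv2.imwrite('pics/'+f,p[:,:,::-1])
    return p,d
def ray(n,u,v):
    c=camera_params(n);K=np.array(c['intrinsics']);T=np.array(c['cam_to_world'])
    a=np.array([(u-K[0,2])/K[0,0],(v-K[1,2])/K[1,1]]);b=a.copy()
    for _ in range(30): b=a/(1+c['k1']*(b@b))
    return T[:3,3],T[:3,:3]@np.array([b[0],-b[1],-1.])
def onz(n,u,v,z):
    o,r=ray(n,u,v); return o+r*(z-o[2])/r[2]
def at(n,u,v,d):
    o,r=ray(n,u,v); return o+r*d
def proj(n,P):
    c=camera_params(n);K=np.array(c['intrinsics']);T=np.array(c['cam_to_world'])
    q=T[:3,:3].T@(np.array(P)-T[:3,3]);a=np.array([q[0],-q[1]])/-q[2];a=a*(1+c['k1']*(a@a))
    return K[0,0]*a[0]+K[0,2],K[1,1]*a[1]+K[1,2]
E
python3 - <<'E'
from h import *
for n in('top','side'):
    snap(n,n+'0.png');c=camera_params(n);print(n,c)
o=get_obs();print(o)
E
```

```text
top {'intrinsics': array([[424.0947311 ,   0.        , 256.25925876],
       [  0.        , 424.0947311 , 199.6822052 ],
       [  0.        ,   0.        ,   1.        ]]), 'k1': -0.136362894719492, 'cam_to_world': array([[ 0.00868681,  0.98812804, -0.15338681,  0.37023952],
       [-0.99991069,  0.00702556, -0.01136923, -0.0650833 ],
       [-0.01015663,  0.15347187,  0.98810082,  1.30099513],
       [ 0.        ,  0.        ,  0.        ,  1.        ]])}
side {'intrinsics': array([[392.59111198,   0.        , 255.70866139],
       [  0.        , 392.59111198, 194.15385595],
       [  0.        ,   0.        ,   1.        ]]), 'k1': -0.04765370601030768, 'cam_to_world': array([[-0.89194127,  0.25252339, -0.37506361,  0.16425257],
       [-0.45172562, -0.53365923,  0.7149488 ,  0.77730219],
       [-0.01961486,  0.80711818,  0.59006397,  0.75056637],
       [ 0.        ,  0.        ,  0.        ,  1.        ]])}
{'t': 0.1, 'q': array([ 1.0228995 ,  0.4777348 ,  0.02237422,  1.5563281 , -0.01151035,
        1.10931446, -0.08312693]), 'joint_vel': array([ 0.00014591, -0.0013196 , -0.00095677, -0.00175575, -0.00023819,
       -0.0014633 , -0.00156664]), 'joint_torque': array([ 3.98160701e-03, -5.97762680e+01,  1.61330000e+00, -2.81956261e+01,
        1.27834693e-02,  5.00359369e-03, -4.02187493e-05]), 'eef_pos': array([ 0.28713615, -0.61030033,  0.23042225]), 'tool_rot': array([-7.92028226e-04,  9.75923567e-01,  2.18111224e-01, -2.41614145e-04]), 'contact_force': array([ 0.22956255, -0.48241123,  0.49495736]), 'torque': array([ 0.03080138, -0.03541223, -0.02295619]), 'grasp_force': 0.0, 'gripper_width': 0.9965452814976336}
```

View pics/top0.png

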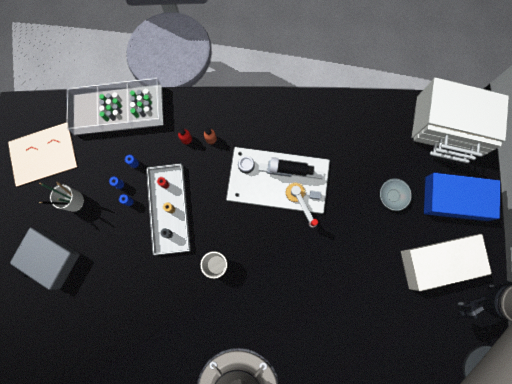

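View pics/side0.png

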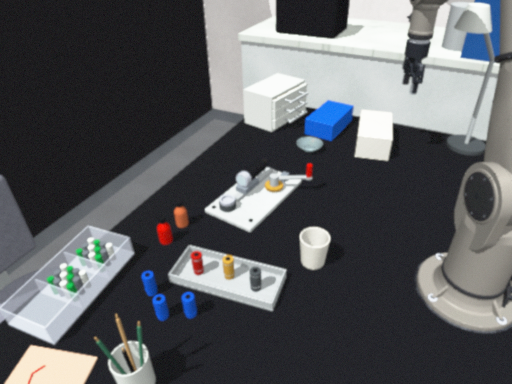

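The top view shows the red grip in the tray at (163,182), the red pigment bottle at (185,137), the nest at (247,165) and the red knob at (314,223). In the side view the grip is at (197,263), the bottle at (165,233) and the knob at (310,170). The candidates for grip_red_mid are the tray cylinder (163,182), the bottle (185,137) and the blue look-alikes near (125,180). The red cylinder in the tray fits, since it is red, stands in the tray and has the grip shape. I'll confirm it in a crop.

```bash
python3 - <<'E'
from h import *
ims={n:np.load(f'/tmp/{n}.npz') for n in('top','side')}
for n in ims:
    p,d=ims[n]['p'],ims[n]['d'];h=cv2.cvtColor(p,cv2.COLOR_RGB2HSV)
    m=(((h[...,0]<6)|(h[...,0]>174))&(h[...,1]>170)&(h[...,2]>70)).astype(np.uint8)
    k,l,s,c=cv2.connectedComponentsWithStats(m)
    for i in range(1,k):
        if s[i,4]>12:
            dd=np.median(d[l==i]);print(n,s[i],c[i].round(1),at(n,*c[i],dd).round(4))
# plate and tray white outlines in top
p,d=ims['top']['p'],ims['top']['d']
g=p.min(2)
for nm,(x0,y0,x1,y1),z in(('scope',(215,140,340,222),.015),('tray',(142,160,195,260),.028)):
    m=np.zeros(g.shape,np.uint8);m[y0:y1,x0:x1]=(g[y0:y1,x0:x1]>90)
    m=cv2.morphologyEx(m,cv2.MORPH_OPEN,np.ones((7,7)) if nm=='scope' else np.ones((2,2)))
    cs,_=cv2.findContours(m,cv2.RETR_EXTERNAL,cv2.CHAIN_APPROX_NONE);c=max(cs,key=cv2.contourArea)
    P=np.array([onz('top',u,v,z)[:2] for u,v in c[:,0]],np.float32)
    r=cv2.minAreaRect(P);print(nm,r,cv2.boxPoints(r).round(4).tolist())
t=cv2.resize(p[125:245,140:335],None,fx=4,fy=4,interpolation=cv2.INTER_CUBIC)
cv2.imwrite('pics/crop1.png',t[:,:,::-1])
E
```

```text
top [178 129  13  15 116] [184.8 137. ] [0.7573 0.1705 0.054 ]
top [158 178  10  10  55] [162.  182.2] [0.613  0.2318 0.0659]
top [311 219   7   7  35] [314.2 221.9] [ 0.4935 -0.2165  0.1026]
side [306 163   7  14  85] [308.8 169. ] [ 0.4954 -0.215   0.0882]
side [157 222  16  23 291] [164.3 233.3] [0.7618 0.182  0.0375]
side [191 252  10   8  57] [195.9 255.6] [0.6167 0.2381 0.066 ]
side [193 261   9   9  63] [197.4 265.2] [0.6124 0.2432 0.0391]
scope ((0.6321443319320679, -0.11637510359287262), (0.30248236656188965, 0.17617763578891754), 82.53840637207031) [[0.5252000093460083, -0.2549000084400177], [0.6998000144958496, -0.2777999937534332], [0.7390999794006348, 0.022099999710917473], [0.5644000172615051, 0.04500000178813934]]
tray ((0.5367822647094727, 0.21867674589157104), (0.27227941155433655, 0.11394818127155304), 7.0215911865234375) [[0.39469999074935913, 0.25859999656677246], [0.40860000252723694, 0.14550000429153442], [0.6789000034332275, 0.17880000174045563], [0.664900004863739, 0.29190000891685486]]
```

View pics/crop1.png

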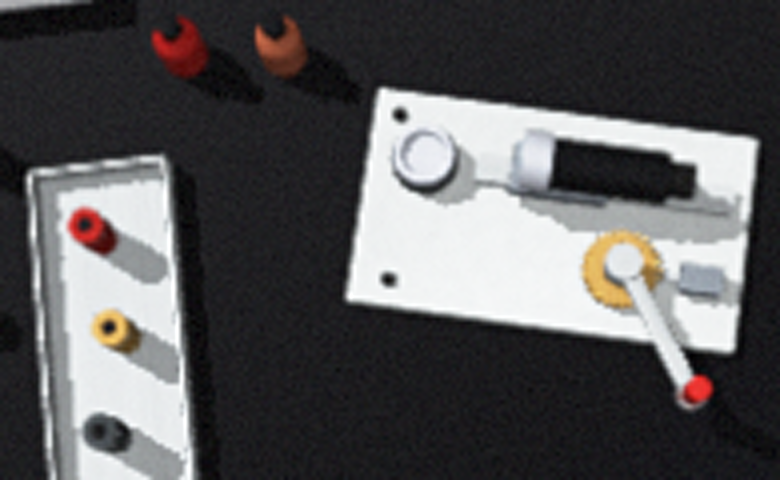

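The crop confirms that the red cylinder at crop (92,230) is in the tray beside the brass and dark grips, so it is the right one. The bottle at (180,47) stands outside the tray. Next I measure the grip top, nest rim, pivot and knob more closely.

```bash
python3 - <<'E'
from h import *
def pts(n,x0,y0,x1,y1):
    z=np.load(f'/tmp/{n}.npz');d=z['d']
    return np.array([list(at(n,u,v,d[v,u]))+[u,v] for v in range(y0,y1) for u in range(x0,x1) if d[v,u]>0])
def rep(nm,P,lo,hi):
    Q=P[(P[:,2]>lo)&(P[:,2]<hi)]
    if len(Q)<5: print(nm,len(Q));return
    (c,r)=cv2.minEnclosingCircle(Q[:,:2].astype(np.float32))
    print(nm,len(Q),'mean',Q[:,:3].mean(0).round(4),'mid',((Q.max(0)+Q.min(0))/2)[:2].round(4),'circ',np.round(c,4),round(r,4))
T,S='top','side'
rep('grip top',pts(T,152,172,172,192),.060,.075)
rep('grip side',pts(S,186,244,210,280),.060,.075)
rep('brass top',pts(T,160,200,176,216),.060,.075)
rep('black top',pts(T,158,224,176,242),.060,.075)
rep('nest top',pts(T,232,152,262,180),.043,.055)
rep('nest side',pts(S,212,190,242,218),.043,.055)
rep('pivot top',pts(T,286,182,305,200),.058,.09)
P=pts(T,286,182,305,200);print(np.sort(P[:,2])[-8:])
rep('knob top',pts(T,305,212,322,232),.09,.11)
rep('knob side',pts(S,300,158,318,182),.097,.11)
rep('plate',pts(T,220,145,335,218),.010,.02)
rep('lens side',pts(S,225,160,260,195),.085,.1)
rep('lens top',pts(T,262,150,320,185),.085,.1)
print(onz(T,296.2,190.5,.065), onz(T,247,164,.048),onz(S,227.5,203,.048))
E
```

```text
grip top 63 mean [0.6176 0.2347 0.0671] mid [0.6184 0.2349] circ [0.6184 0.2339] 0.0143
grip side 83 mean [0.6182 0.2371 0.0652] mid [0.6187 0.2349] circ [0.6191 0.235 ] 0.0152
brass top 71 mean [0.5397 0.2142 0.0668] mid [0.5399 0.2151] circ [0.5401 0.2151] 0.0142
black top 67 mean [0.4629 0.218  0.0668] mid [0.4626 0.2175] circ [0.4627 0.2189] 0.0141Traceback (most recent call last):
  File "<stdin>", line 15, in <module>
  File "<stdin>", line 4, in pts
  File "h.py", line 16, in at
    o,r=ray(n,u,v); return o+r*d
        ~~~^^^^^^^
  File "h.py", line 9, in ray
    c=camera_params(n);K=np.array(c['intrinsics']);T=np.array(c['cam_to_world'])
ValueError: time passes only in moves, steps and waits
```

```bash
sed -i '2a _cp=camera_params;_C={}\ndef camera_params(n):\n    if n not in _C: _C[n]=_cp(n)\n    return _C[n]' h.py; cat > m.py <<'E'
from h import *
def pts(n,x0,y0,x1,y1):
    z=np.load(f'/tmp/{n}.npz');d=z['d']
    return np.array([list(at(n,u,v,d[v,u]))+[u,v] for v in range(y0,y1) for u in range(x0,x1) if d[v,u]>0])
def rep(nm,P,lo,hi):
    Q=P[(P[:,2]>lo)&(P[:,2]<hi)]
    if len(Q)<5: print(nm,len(Q));return
    (c,r)=cv2.minEnclosingCircle(Q[:,:2].astype(np.float32))
    print(nm,len(Q),'mean',Q[:,:3].mean(0).round(4),'mid',((Q.max(0)+Q.min(0))/2)[:2].round(4),'circ',np.round(c,4),round(r,4))
T,S='top','side'
E
python3 - <<'E'
from m import *
rep('nest top',pts(T,232,152,262,180),.043,.055)
rep('nest side',pts(S,212,190,242,218),.043,.055)
P=pts(T,286,182,305,200);print(np.sort(P[:,2])[-8:])
rep('pivot top',P,.060,.09)
rep('knob top',pts(T,305,212,322,232),.09,.11)
rep('knob side',pts(S,300,158,318,182),.094,.11)
rep('lens side',pts(S,225,160,260,195),.085,.1)
rep('lens top',pts(T,262,150,320,185),.085,.1)
print(onz(T,296.2,190.5,.065), onz(T,247,164,.048),onz(S,227.5,203,.048))
print(at(T,184,176,1).shape,get_obs()['q'])
E
```

```text
nest top 114 mean [ 0.6769 -0.0178  0.048 ] mid [ 0.6767 -0.017 ] circ [ 0.6777 -0.0175] 0.0234
nest side 84 mean [ 0.6781 -0.0141  0.0469] mid [ 0.6791 -0.0356] circ [ 0.6729 -0.0356] 0.0447
[0.06888012 0.06891537 0.06919457 0.0693277  0.06960622 0.06964911
 0.07044348 0.07061388]
pivot top 85 mean [ 0.5878 -0.1702  0.0646] mid [ 0.5848 -0.1727] circ [ 0.5837 -0.173 ] 0.0243
knob top 34 mean [ 0.4945 -0.2168  0.1025] mid [ 0.4946 -0.2167] circ [ 0.4946 -0.2172] 0.0086
knob side 24 mean [ 0.4961 -0.2135  0.0997] mid [ 0.4964 -0.2142] circ [ 0.4974 -0.215 ] 0.0092
lens side 160 mean [ 0.6615 -0.1317  0.089 ] mid [ 0.6636 -0.1427] circ [ 0.6606 -0.1427] 0.0556
lens top 372 mean [ 0.6608 -0.1443  0.0901] mid [ 0.6641 -0.1553] circ [ 0.6594 -0.1551] 0.0651
[ 0.59045652 -0.16886652  0.065     ] [ 0.6740848  -0.02162531  0.048     ] [0.66610466 0.00109387 0.048     ]
(3,) [ 1.0228995   0.4777348   0.02237422  1.5563281  -0.01151035  1.10931446
 -0.08312693]
```

```bash
python3 -m creep '[[0.2,22,56,0,0,0,0.075],[0.2,22,56,0,0,0,0.075],[0.2,22,56,0,0,0,0.075],[0.2,22,56,0,0,0,0.075],[0.2,22,56,0,0,0,0.075]]' 30 && python3 -m creep '[[0.2,22,56,0,0,0,0.075],[0.2,22,56,0,0,0,0.075],[0.2,22,56,0,0,0,0.075],[0.2,22,56,0,0,0,0.075],[0.2,22,56,0,0,0,0.075]]' && python3 -m creep '[[0.2,22,56,0,0,0,0.075],[0.2,22,56,0,0,0,0.075],[0.2,22,56,0,0,0,0.075],[0.2,22,56,0,0,0,0.075],[0.2,0,0,0,0,0,0.075]]'
```

```text
t: 0.72
eef_pos: [0.3977, -0.3288, 0.2311]
tool_rot: [-0.0, 0.918, 0.397, -0.0]
contact_force: [2.0, -0.9, -0.4]
gripper_width: 0.597
grasp_force: 0.0
t: 1.35
eef_pos: [0.5076, -0.0491, 0.2312]
tool_rot: [0.0, 0.828, 0.561, -0.0]
contact_force: [0.2, -0.5, 0.8]
gripper_width: 0.599
grasp_force: 0.0
t: 1.98
eef_pos: [0.595, 0.1798, 0.2309]
tool_rot: [-0.002, 0.706, 0.709, 0.001]
contact_force: [-0.5, -0.5, -0.2]
gripper_width: 0.598
grasp_force: 0.0
```

```bash
python3 -m creep '[[0.2,12,28,0,0,0,0],[0.2,11,27,0,0,0,0],[0.2,0,0,-40,0,0,0],[0.2,0,0,-40,0,0,0],[0.2,0,0,-40,0,0,0]]' && python3 -m creep '[[0.2,0,0,0,0,0,0]]' && python3 - <<'E'
from h import *
out=[]
for n,(x,y) in(('top',(162,182)),('side',(197,262))):
    p,d=snap(n); x0,y0=max(x-50,0),max(y-75,0)
    out.append(cv2.resize(p[y0:y0+120,x0:x0+100],None,fx=4,fy=4,interpolation=cv2.INTER_CUBIC))
cv2.imwrite('pics/close1.png',np.hstack(out)[:,:,::-1])
E
```

```text
t: 2.6
eef_pos: [0.6181, 0.228, 0.1097]
tool_rot: [-0.0, 0.709, 0.705, -0.0]
contact_force: [-0.1, -0.4, 0.1]
gripper_width: 0.601
grasp_force: 0.0
t: 2.72
eef_pos: [0.6159, 0.2267, 0.1077]
tool_rot: [-0.001, 0.709, 0.705, -0.003]
contact_force: [-0.3, 0.3, 0.6]
gripper_width: 0.602
grasp_force: 0.0
```

View pics/close1.png

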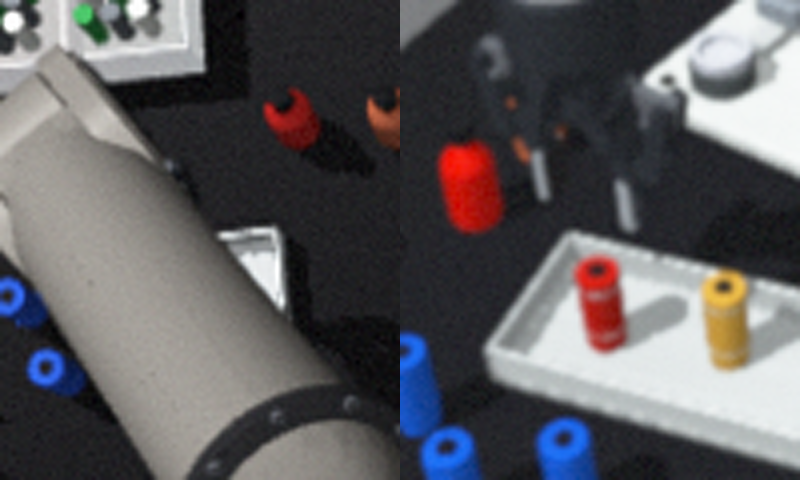

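The side crop shows the fingertips at crop (540,175) and (625,205), straddling the red grip at (598,270). A small +y correction is needed before going down.

```bash
python3 -m creep '[[0.2,2,8,0,0,0,0],[0.2,0,0,-25,0,0,0],[0.2,0,0,-25,0,0,0],[0.2,0,0,-15,0,0,0],[0.2,0,0,-10,0,0,0]]' && python3 -m creep '[[0.2,0,0,0,0,0,0],[0.2,0,0,0,0,0,0]]'
```

```text
t: 3.45
eef_pos: [0.6209, 0.2368, 0.0366]
tool_rot: [0.0, 0.709, 0.705, 0.001]
contact_force: [0.1, -0.7, 1.3]
gripper_width: 0.596
grasp_force: 0.0
t: 3.7
eef_pos: [0.621, 0.2366, 0.0372]
tool_rot: [0.0, 0.709, 0.705, 0.001]
contact_force: [-0.3, 0.5, 0.4]
gripper_width: 0.601
grasp_force: 0.0
```

```bash
python3 -m creep '[[0.2,-2,-2,-4,0,0,0],[0.2,0,0,0,0,0,0],[-1,0,0,0,0,0,0],[-1,0,0,0,0,0,0],[-1,0,0,0,0,0,0]]' 40 && python3 -m creep '[[-1,0,0,0,0,0,0],[-1,0,0,0,0,0,0]]'
```

```text
t: 4.32
eef_pos: [0.6185, 0.2343, 0.0325]
tool_rot: [0.0, 0.709, 0.705, 0.0]
contact_force: [0.7, -1.4, 2.6]
gripper_width: 0.318
grasp_force: 39.4
t: 4.58
eef_pos: [0.6185, 0.2343, 0.0325]
tool_rot: [0.0, 0.709, 0.705, 0.0]
contact_force: [0.1, -0.4, 2.8]
gripper_width: 0.314
grasp_force: 39.5
```

```bash
python3 -m creep '[[-1,0,0,10,0,0,0],[-1,0,0,25,0,0,0],[-1,0,0,35,0,0,0],[-1,0,0,30,0,0,0],[-1,6,-25,0,0,0,0]]' && python3 -m creep '[[-1,11,-45,0,0,0,-0.03],[-1,11,-45,0,0,0,-0.03],[-1,11,-45,0,0,0,-0.03],[-1,11,-45,0,0,0,-0.03],[-1,8,-40,0,0,0,0]]' && python3 -m creep '[[-1,0,0,0,0,0,0],[-1,0,0,0,0,0,0]]' && python3 - <<'E'
from h import *
out=[]
for n,(x,y) in(('top',(247,165)),('side',(227,203))):
    p,d=snap(n); x0,y0=max(x-50,0),max(y-75,0)
    out.append(cv2.resize(p[y0:y0+120,x0:x0+100],None,fx=4,fy=4,interpolation=cv2.INTER_CUBIC))
cv2.imwrite('pics/close2.png',np.hstack(out)[:,:,::-1])
E
```

```text
t: 5.2
eef_pos: [0.6252, 0.213, 0.1361]
tool_rot: [0.0, 0.708, 0.706, 0.003]
contact_force: [0.9, -0.8, -1.7]
gripper_width: 0.312
grasp_force: 39.5
t: 5.82
eef_pos: [0.6767, -0.0128, 0.1326]
tool_rot: [0.0, 0.751, 0.661, -0.0]
contact_force: [1.2, 0.6, -0.5]
gripper_width: 0.317
grasp_force: 39.5
t: 6.08
eef_pos: [0.6762, -0.0102, 0.1325]
tool_rot: [-0.0, 0.75, 0.661, 0.0]
contact_force: [0.2, 0.4, -1.4]
gripper_width: 0.314
grasp_force: 39.5
```

View pics/close2.png

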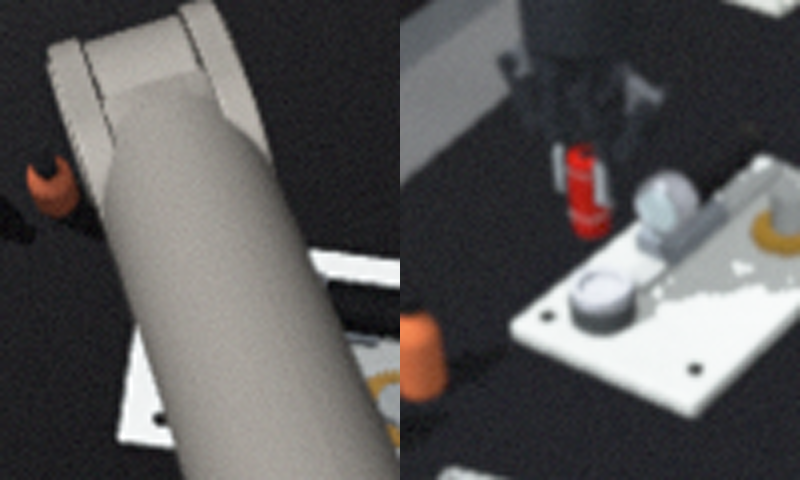

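The side crop shows the red grip held upright at crop (588,192), with the nest ring at (604,290), clear of the lens at (668,205). I'll cross-check the offset in the side view.

```bash
python3 - <<'E'
from m import *
z=np.load('/tmp/side.npz');p=z['p'];h=cv2.cvtColor(p,cv2.COLOR_RGB2HSV)
m=(((h[...,0]<6)|(h[...,0]>174))&(h[...,1]>150)&(h[...,2]>70));m[:155]=0;m[192:]=0;m[:,:210]=0;m[:,240:]=0
v,u=np.nonzero(m);print(u.min(),u.max(),v.min(),v.max(),u.mean(),v.mean())
print('bottom band',[ (r,u[v==r].min(),u[v==r].max()) for r in np.unique(v)][-8:])
print('expected mid px',proj(S,[.6762,-.0102,.135]),'bottom',proj(S,[.6762,-.0102,.104]),'top',proj(S,[.6762,-.0102,.166]))
print('nest rim c',proj(S,[.677,-.0172,.048]))
g=p[185:215,205:250].min(2); b=(g>120).astype(np.uint8)
print('\n'.join(''.join('%4d'%x for x in r[5:40]) for r in g[5:28]))
E
```

```text
219 229 164 187 222.59027777777777 176.57638888888889
bottom band [(np.int64(180), np.int64(220), np.int64(227)), (np.int64(181), np.int64(221), np.int64(226)), (np.int64(182), np.int64(221), np.int64(228)), (np.int64(183), np.int64(221), np.int64(229)), (np.int64(184), np.int64(220), np.int64(228)), (np.int64(185), np.int64(220), np.int64(229)), (np.int64(186), np.int64(221), np.int64(228)), (np.int64(187), np.int64(223), np.int64(226))]
expected mid px (np.float64(224.539764318275), np.float64(175.65922248630812)) bottom (np.float64(225.24858072559948), np.float64(184.59520560609576)) top (np.float64(223.8091772851433), np.float64(166.42919786372127))
nest rim c (np.float64(227.42588254382483), np.float64(198.69042076248303))
  40  40  35  35  36  38  34  37  35  33  33  34  38  31  38  59  96 143 193 229 239 242 244 243 240 230 196 166 148 143 136 122 102  95  97
  32  32  33  37  32  31  33  38  36  37  42  37  41  43  62 115 174 215 231 240 242 243 243 242 242 238 223 201 184 162 146 133 111  97  95
  35  38  36  38  37  32  34  41  34  31  37  36  43  67 121 185 227 237 241 242
[... 2180 characters left out ...]
 230 202 173 182 213 234 240 235 202 132  88  78  74  75  76  73  74  71  67  64  62  59  62  80 123 167 199 219 231 239 241 243 244 245
 244 242 237 230 233 239 242 243 240 221 170 121  91  78  79  71  72  71  71  67  62  62  71  93 129 180 216 232 239 243 243 244 244 244 244
 246 245 244 243 243 244 243 242 242 236 218 178 137 112  94  83  79  76  75  75  84  99 125 167 198 226 237 242 243 243 244 243 244 244 244
 241 243 245 244 244 244 243 242 242 242 237 227 201 176 152 126 120 114 110 126 143 171 201 225 238 241 242 243 245 245 244 245 245 245 244
 224 235 240 243 244 243 244 243 243 242 243 240 238 227 215 201 196 191 191 196 211 229 237 242 244 243 244 244 244 244 245 244 245 244 244
```

```bash
python3 -m creep '[[-1,1,-7,0,0,0,0],[-1,0,0,0,0,0,0],[-1,0,0,-20,0,0,0],[-1,0,0,-20,0,0,0],[-1,0,0,-10,0,0,0]]' && python3 -m creep '[[-1,0,0,-5,0,0,0],[-1,0,0,0,0,0,0]]'
```

```text
t: 6.8
eef_pos: [0.6759, -0.0178, 0.0795]
tool_rot: [-0.001, 0.75, 0.661, -0.001]
contact_force: [0.0, -0.1, -0.5]
gripper_width: 0.312
grasp_force: 39.5
t: 7.05
eef_pos: [0.6773, -0.0177, 0.077]
tool_rot: [-0.0, 0.75, 0.661, -0.0]
contact_force: [-0.3, -0.4, -1.5]
gripper_width: 0.31
grasp_force: 39.5
```

Bottom is about 0.5 mm above the rim. I'll lower slowly.

```bash
python3 -m creep '[[-1,0,0,-2,0,0,0],[-1,0,0,-2,0,0,0],[-1,0,0,-2,0,0,0],[-1,0,0,0,0,0,0]]' && python3 -m creep '[[-1,0,0,-1,0,0,0],[-1,0,0,-1,0,0,0],[-1,0,0,0,0,0,0]]'
```

```text
t: 7.55
eef_pos: [0.6773, -0.0178, 0.0712]
tool_rot: [-0.0, 0.75, 0.661, -0.0]
contact_force: [-0.3, 0.9, -1.2]
gripper_width: 0.316
grasp_force: 39.5
t: 7.92
eef_pos: [0.6773, -0.0178, 0.0692]
tool_rot: [-0.0, 0.75, 0.661, -0.0]
contact_force: [-0.3, -0.5, -1.2]
gripper_width: 0.318
grasp_force: 39.5
```

```bash
python3 -m creep '[[-1,0,0,-1,0,0,0],[-1,0,0,0,0,0,0]]'; python3 -m creep '[[-1,0,0,-0.7,0,0,0],[-1,0,0,0,0,0,0]]'
```

```text
t: 8.18
eef_pos: [0.6775, -0.0178, 0.0686]
tool_rot: [0.0, 0.75, 0.661, 0.0]
contact_force: [-0.6, 0.3, 1.5]
gripper_width: 0.315
grasp_force: 39.7
t: 8.43
eef_pos: [0.6776, -0.0177, 0.0685]
tool_rot: [0.0, 0.75, 0.661, 0.0]
contact_force: [-3.1, -0.6, 6.2]
gripper_width: 0.313
grasp_force: 40.2
```

```bash
python3 -m creep '[[-1,0,0,0.7,0,0,0],[-0.2,0,0,0,0,0,0],[0.1,0,0,0,0,0,0],[0.1,0,0,0,0,0,0],[0.1,0,0,0,0,0,0]]' && python3 -m creep '[[0.1,0,0,15,0,0,0],[0.1,0,0,30,0,0,0],[0.1,0,0,40,0,0,0],[0.1,0,0,40,0,0,0],[0.1,0,0,0,0,0,0]]' && python3 - <<'E'
from h import *
p,d=snap('side')
cv2.imwrite('pics/close3.png',cv2.resize(p[120:230,170:330],None,fx=4,fy=4,interpolation=cv2.INTER_CUBIC)[:,:,::-1])
E
```

```text
t: 9.05
eef_pos: [0.6774, -0.0178, 0.0682]
tool_rot: [-0.0, 0.75, 0.661, -0.0]
contact_force: [0.8, 0.4, 0.3]
gripper_width: 0.544
grasp_force: 0.0
t: 9.68
eef_pos: [0.68, -0.0172, 0.1987]
tool_rot: [0.003, 0.75, 0.661, 0.003]
contact_force: [0.2, 0.2, 0.0]
gripper_width: 0.549
grasp_force: 0.0
```

View pics/close3.png

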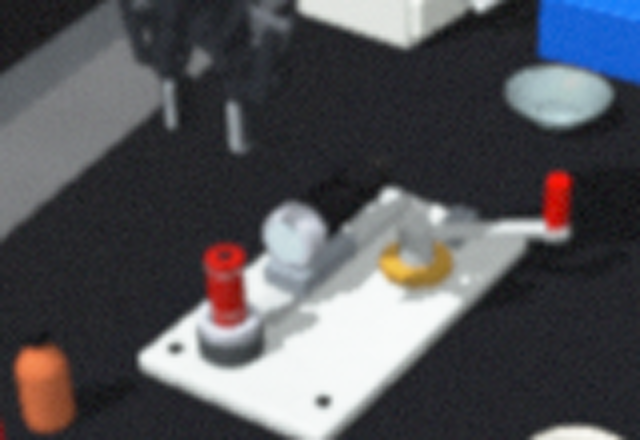

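The picture shows the red grip standing upright in the nest at (228,285), fingers clear above it and the lever still at rest, with its knob at (557,205). Next I move to the knob.

```bash
python3 -m creep '[[0.1,-20,-20,0,0,0,-0.16],[0.1,-25,-27,0,0,0,-0.16],[0.1,-25,-27,0,0,0,-0.16],[0.1,-25,-27,0,0,0,-0.16],[0.1,-25,-27,0,0,0,-0.16]]' && python3 -m creep '[[0.1,-25,-27,0,0,0,-0.16],[0.1,-20,-22,0,0,0,-0.16],[0.1,-19,-21,0,0,0,-0.16],[0.1,0,0,-30,0,0,0],[0.1,0,0,-30,0,0,0]]' && python3 -m creep '[[0.1,0,0,0,0,0,0],[0.1,0,0,0,0,0,0]]'
```

```text
t: 10.35
eef_pos: [0.5557, -0.1466, 0.1924]
tool_rot: [-0.0, 0.949, 0.314, -0.001]
contact_force: [-0.1, -0.4, 0.2]
gripper_width: 0.549
grasp_force: 0.0
t: 10.98
eef_pos: [0.4926, -0.2161, 0.1323]
tool_rot: [0.0, 0.997, 0.082, -0.0]
contact_force: [-0.3, 0.5, -0.6]
gripper_width: 0.551
grasp_force: 0.0
t: 11.22
eef_pos: [0.4937, -0.2157, 0.1338]
tool_rot: [-0.0, 0.997, 0.082, 0.0]
contact_force: [-0.2, -0.2, -0.6]
gripper_width: 0.553
grasp_force: 0.0
```

```bash
python3 -m creep '[[0.1,2,0,-25,0,0,0],[0.1,0,0,-20,0,0,0],[0.1,0,0,-12,0,0,0],[0.1,0,0,-8,0,0,0],[0.1,0,0,0,0,0,0]]' && python3 - <<'E'
from h import *
p,d=snap('side')
cv2.imwrite('pics/close4.png',cv2.resize(p[110:230,220:360],None,fx=4,fy=4,interpolation=cv2.INTER_CUBIC)[:,:,::-1])
E
```

```text
t: 11.85
eef_pos: [0.4955, -0.2158, 0.0684]
tool_rot: [0.0, 0.997, 0.082, 0.0]
contact_force: [-0.5, 0.1, -0.4]
gripper_width: 0.547
grasp_force: 0.0
```

View pics/close4.png

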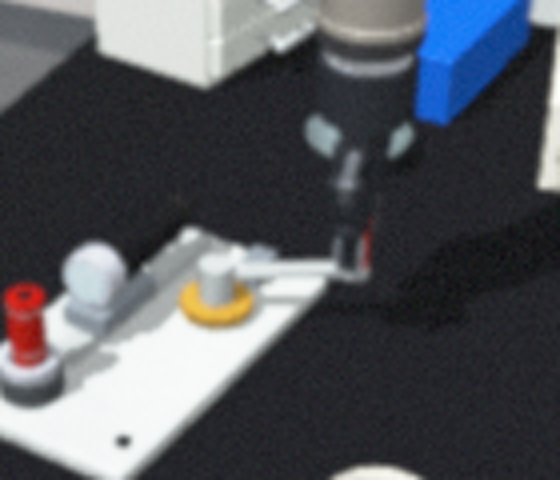

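The near finger is in front of the knob at (348,248), with knob red visible behind it at (368,245), so the fingers straddle it. I'll close.

```bash
python3 -m creep '[[-1,0,0,0,0,0,0],[-1,0,0,0,0,0,0],[-1,0,0,0,0,0,0],[-1,0,0,0,0,0,0],[-1,0,0,0,0,0,0]]' 60
```

```text
t: 12.52
eef_pos: [0.4961, -0.2169, 0.0689]
tool_rot: [0.001, 0.997, 0.082, 0.001]
contact_force: [0.4, -5.0, 5.1]
gripper_width: 0.194
grasp_force: 58.6
```

```bash
python3 -m creep '[[-1,-2.5,5.5,0,0,0,0],[-1,-2.5,6,0,0,0,0],[-1,-2,6,0,0,0,0],[-1,-2,6,0,0,0,0],[-1,0,0,0,0,0,0]]' && python3 -m creep '[[-1,0,0,0,0,0,0]]'
```

```text
t: 13.15
eef_pos: [0.4873, -0.1931, 0.0689]
tool_rot: [0.001, 0.997, 0.082, 0.001]
contact_force: [1.5, -5.7, 3.8]
gripper_width: 0.189
grasp_force: 58.8
t: 13.28
eef_pos: [0.4874, -0.1934, 0.0689]
tool_rot: [0.001, 0.997, 0.082, 0.001]
contact_force: [1.5, -6.0, 4.0]
gripper_width: 0.195
grasp_force: 58.8
```

```bash
python3 -m creep '[[-1,-1,6,0,0,0,0],[-1,-1,6,0,0,0,0],[-1,-1,6,0,0,0,0],[-1,0,6,0,0,0,0],[-1,0,0,0,0,0,0]]' && python3 -m creep '[[-1,0,0,0,0,0,0]]'
```

```text
t: 13.9
eef_pos: [0.4842, -0.1692, 0.0689]
tool_rot: [0.001, 0.997, 0.082, 0.001]
contact_force: [2.1, -7.6, 4.2]
gripper_width: 0.193
grasp_force: 59.0
t: 14.02
eef_pos: [0.4842, -0.1696, 0.0689]
tool_rot: [0.001, 0.997, 0.082, 0.001]
contact_force: [1.1, -6.1, 4.6]
gripper_width: 0.194
grasp_force: 59.0
```

```bash
python3 -m creep '[[-1,0,6,0,0,0,0],[-1,0,6,0,0,0,0],[-1,0.5,4,0,0,0,0],[-1,0,0,0,0,0,0]]'; python3 -m creep '[[-1,0.5,4,0,0,0,0],[-1,0,0,0,0,0,0]]'
```

```text
t: 14.52
eef_pos: [0.485, -0.153, 0.0689]
tool_rot: [0.001, 0.997, 0.082, 0.001]
contact_force: [2.2, -5.6, 4.1]
gripper_width: 0.197
grasp_force: 59.0
t: 14.78
eef_pos: [0.4855, -0.1491, 0.0689]
tool_rot: [0.001, 0.997, 0.082, 0.001]
contact_force: [2.6, -5.6, 4.1]
gripper_width: 0.196
grasp_force: 59.0
```

```bash
python3 -m creep '[[-1,0.5,3,0,0,0,0],[-1,0,0,0,0,0,0],[-1,0,0,0,0,0,0]]'; python3 - <<'E'
from h import *
p,d=snap('side')
cv2.imwrite('pics/close5.png',cv2.resize(p[110:290,160:360],None,fx=3,fy=3,interpolation=cv2.INTER_CUBIC)[:,:,::-1])
o=get_obs();print(o['eef_pos'],o['contact_force'])
E
```

```text
t: 15.15
eef_pos: [0.486, -0.1468, 0.0689]
tool_rot: [0.001, 0.997, 0.082, 0.001]
contact_force: [2.8, -7.2, 4.4]
gripper_width: 0.19
grasp_force: 59.0
[ 0.48597879 -0.14686172  0.06889852] [ 1.82170986 -7.86603154  3.26857139]
```

View pics/close5.png

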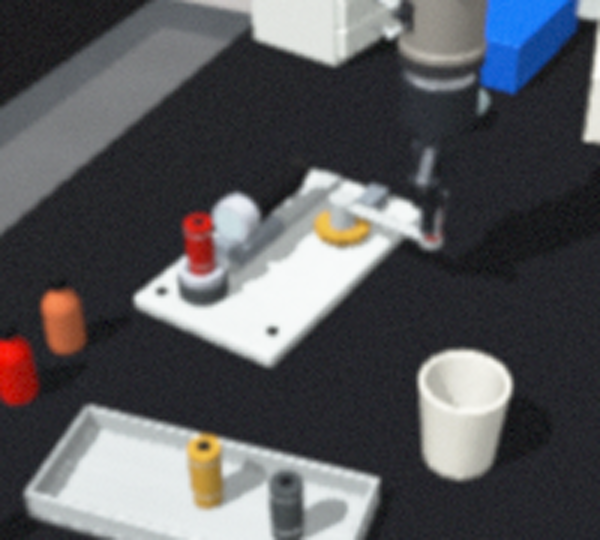

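```bash
for i in 1 2 3; do python3 -m creep '[[-1,0,0,0,0,0,0]]' | grep -E "eef|contact"; done
```

```text
eef_pos: [0.486, -0.1469, 0.0689]
contact_force: [2.7, -7.2, 4.0]
eef_pos: [0.486, -0.1469, 0.0689]
contact_force: [2.6, -7.3, 3.8]
eef_pos: [0.486, -0.1469, 0.0689]
contact_force: [2.1, -7.9, 4.5]
```

```bash
python3 - <<'E'
from station import *
print(hand_in())
E
```

```text
the job is handed in; nothing more can be done
None
```

The red grip stands upright and released in the scope's nest, and the gripper is holding the focus lever in its third notch at about 0.65 rad, short of the fourth crest at 0.77; the job was handed in at about 15.5 s and no verdict came back.

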